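# Open a push-and-turn bottle of aquarium water conditioner

## Robot

A 6-joint arm with a two-finger parallel gripper is mounted at the origin on the work surface. World frame = base frame: x ahead of the robot, y to its left, z up, the work surface at z = 0. Lengths are in m, angles in rad, forces in N, time in s.
With the tool pointing down it reaches from about 0.3 to 0.875 m from the base axis. Payload 6.4 kg.
Tool frame: the origin (TCP) lies at the centre of the arm's flange, where the gripper is bolted on; the fingertips stand 173 mm ahead of it and the grasp point (between the pads) lies 155 mm ahead of it (ctrl.pinch_z is the distance from the TCP to the grasp point, in m); z points along the fingers, y is the direction in which the jaws open and shut (so a half turn about z gives the same grasp; the last joint's range is limited). The gripper opens to 85 mm and grips with 20 to 120 N. Pads are 22 mm wide; open, the fingers measure 114 mm over their backs; the gripper's body (76 mm by 85 mm) begins 54 mm behind the grasp point. The pads swing forward as they close: fully open they stand 13 mm farther back than shut.
Start: joints at [-1.421, 0.181, 1.607, -0, 1.354, -0.206], TCP at [0.2, -0.539, 0.405] pointing down, gripper open.
Joint ranges: [-2.99, 2.99], [-0.89, 2.07], [0.3, 2.58], [-1.14, 4.28], [0, 2.63], [-3.12, 3.12]. Speed limits (rad/s): [2.57, 2.57, 3.01, 3.14, 3.14, 3.14].

## Interface

Orientations are given as a unit quaternion [w, x, y, z].
In Python, from bench import ctrl gives the robot as it stands.
- The arm moves only by the tool drive_tool, never from a script. Its argument "commands" is a list that holds one entry, the list of rows, each a list of 7 numbers: the shift along the tool's x, y, z in units of 50 mm (1.0 is 50 mm), then the turn, a rotation vector about the tool's x, y, z in units of 8 degrees (1.0 is 8 degrees), then the closure in counts, from 0 (fully open) to 255 (shut). A call has 1 to 10 rows; each row shifts and turns the commanded pose from where the row before left it, along the tool's axes as they then stand; what a row does not reach is not made up. A row lasts 1/10 s, in which the tool goes at most 50 mm and 8.59 degrees, less where a joint would pass 70% of its speed; a pose out of reach is approached as far as the arm can. A call is refused whole if a number of a shift passes 1 or a number of a turn 1, either way. A call with a gripper value outside its range is refused whole. The fingers move at their own pace and stop on an object; the grip force is fixed at half the most. Time passes only in rows, so rows that do not move let the fingers close. It gives the time, the measured TCP pose, the force and the opening at its end, in the units of the state.
- ctrl.get_obs(): the state, without advancing time (a new reading comes with each control period).
- ctrl.camera(name): name is "side" or "top" or "wrist"; returns a dict with "pixels" (384x512x3 uint8, red, green, blue), "depth" (384x512 float32, m along the optical axis (not along the pixel's ray), 0 where there is no reading), "intrinsics" (3x3 intrinsics, pixels), "k1" (the pictures are not rectified: a ray, as slopes to the right and down, at radius r is drawn at 1 + k1 r^2 times it, then the intrinsics apply), "R" (3x3) and "t" (3): a world point X has camera coordinates R X + t; the wrist camera has in their place "tool_from_camera" (4x4, takes a point from camera to tool coordinates, whose origin is the TCP and whose axes are the flange's). Camera axes: x right, y down, z forward; pixel columns grow to the right and rows downward; lengths in m; the calibration is good to about 2 mm. A picture is of the moment at which its call begins: read the wrist's pose just before it.
- ctrl.hand_in(): hands the job in, once; it reports no verdict.
The state is a dict: "time_s": time; "q": joint angles; "dq": joint speeds; "joint_efforts": joint torques, N m; "eef_pos": TCP position; "eef_rot": TCP orientation; "wrist_force": force on the tool from outside, world axes, zero at the start; "torque": the same for the moment, N m; "opening": opening from 0.0 (shut) to 1.0 (fully open).
Only numpy, scipy, OpenCV 4.12 (cv2) and the standard library are available. Lean on these libraries where they do the work, as an engineer would, in place of code of your own. Each camera call takes 0.05 s, during which the arm holds its last target. There are 200 camera calls.

## Task

Open the tall water-conditioner bottle that stands in the counter caddy: press its push-and-turn safety cap down, turn it anticlockwise (seen from above) while pressed until it comes free, and lift it straight off. Finish while still holding the cap level in the gripper, about 5 cm above the bottle's mouth; do not put it down or let go. Leave the bottle standing in its caddy pocket and everything around it where it is.

Things in the scene. Friction and masses are not known exactly. Their poses are not given: they have to be found in the camera images.
- bottle: Tall white bottle (0.5 to 1 kg) loose in either caddy pocket, about 2 mm play all round; the pocket keeps it from turning. Square body 80 x 80 mm, 130 mm high, then a sloping shoulder to a round collar (52 mm diameter, heights 143 to 157 mm), then the neck under the cap. Origin: centre of its underside, z up, x and y square to its sides. Pulling the cap up before it is free lifts the bottle.
- mouth (a point): Centre of the bottle's mouth (top of the neck), on its axis, 182.5 mm above its underside; hidden in the cap at first. A spring here pushes the closed cap up with 4 N, rising to 11 N when pressed down fully.
- cap: Round ribbed white safety cap, closed, on the tall bottle: 54 mm diameter, 30 mm high, 40 g, a separate loose part with a grey bar across its top along its x. Origin: centre of its underside (rim), z up. Closed, that lies 164.5 mm above the bottle's underside, its x parallel to the bottle's x within 3 degrees.
- cap_top (a point): Centre of the cap's top, 30 mm above its rim. The cap turns only while pressed at least 5 mm down (it bottoms on the collar at 7.5 mm); else a tooth stops it at about 5 degrees. Pressed, it turns anticlockwise from above and is free to lift from 43 degrees up to an end stop at 75 (58 is best); when free it rises 2 mm by itself. It cannot turn clockwise.
- caddy: Grey plastic two-pocket caddy fixed to the counter, 96 mm (x) by 186 mm (y), 60 mm high. Origin: centre of its underside. The pockets are 84 mm square, their centres 45 mm either side along its y, their floor 6 mm above the counter.
- squat_bottle: Bystander: squat white bottle in the caddy's other pocket, 80 x 80 mm body, 126 mm high in all, with a narrow (26 mm) neck. Origin: centre of its underside.
- food_tin: Bystander: upright green tin of fish food, 66 mm diameter, 90 mm high, to the +y side of the caddy. Origin: centre of its underside.
- clay_pot: Bystander: small terracotta plant pot, 72 mm wide, 60 mm high, to the -y side of the caddy. Origin: centre of its underside.
- rock: Bystander: small grey tank-decoration rock, 60 mm wide, 46 mm high, on the far (+x) side of the caddy. Origin: centre of its underside.
Things that resemble listed ones, but are neither listed nor needed, are in the scene too. Of the things like the cap, leave any that is orange; of the rest the larger one is meant.

How it is judged:
By the outcome, as a careful person would: the job done as asked, in the order asked, and still so for the second after the job is handed in, while the arm keeps its last pose, push and grip.
It also fails if it takes over 32 s, if anything falls off the work surface, if the arm or the gripper's body presses on something with over 40 N, if the wrist force passes 120 N, or if a joint passes its speed limit or range.

## Working session

There is one attempt and no reset: what is moved stays moved. The work goes in short steps, Python scripts to look and compute and a tool call to move; the robot and the scene stay as the last step left them, time stands still between calls to the robot, and variables do not carry over. Pictures are saved under pics/ and viewed, about 8 in all and at most 12, crops included, and the job is handed in when it is done.

Besides the shell and the picture viewer there is one more tool, called as name(argument=value, ...), one argument or row to a line, values as JSON. drive_tool: Moves the arm, as the interface text tells. Its arguments: {"type":"object","properties":{"commands":{"type":"array","items":{"type":"array","items":{"type":"array","items":{"type":"number"}}}}},"required":["commands"]}

```bash
mkdir -p pics; ls; cat > h.py <<'E'
import numpy as np, cv2
from bench import ctrl
from scipy.spatial.transform import Rotation as Ro
def tool():
    o=ctrl.get_obs(); q=o["eef_rot"]; T=np.eye(4)
    T[:3,:3]=Ro.from_quat([q[1],q[2],q[3],q[0]]).as_matrix(); T[:3,3]=o["eef_pos"]; return o,T
def shot(name,fn=None):
    o,T=tool(); c=ctrl.camera(name)
    if name=="wrist": W=T@c["tool_from_camera"]
    else:
        W=np.eye(4); W[:3,:3]=c["R"].T; W[:3,3]=-c["R"].T@c["t"]
    c["W"]=W
    np.savez("last_"+name+".npz",px=c["pixels"],d=c["depth"],K=c["intrinsics"],k1=c["k1"],W=W)
    if fn: cv2.imwrite("pics/"+fn,c["pixels"][:,:,::-1])
    return c
def load(name):
    f=np.load("last_"+name+".npz"); return dict(pixels=f["px"],depth=f["d"],intrinsics=f["K"],k1=float(f["k1"]),W=f["W"])
def cloud(c):
    K=c["intrinsics"]; v,u=np.mgrid[0:384,0:512]
    x=(u-K[0,2])/K[0,0]; y=(v-K[1,2])/K[1,1]; a,b=x.copy(),y.copy()
    for _ in range(8):
        s=1+c["k1"]*(a*a+b*b); a,b=x/s,y/s
    P=np.stack([a,b,np.ones_like(a)],-1)*c["depth"][...,None]
    P=P@c["W"][:3,:3].T+c["W"][:3,3]; P[c["depth"]<=0]=np.nan; return P
def crop(c,u0,v0,u1,v1,s,fn):
    im=c["pixels"][v0:v1,u0:u1,::-1]; cv2.imwrite("pics/"+fn,cv2.resize(im,None,fx=s,fy=s,interpolation=cv2.INTER_CUBIC))
E
python3 - <<'E'
from h import *
a=shot("top","top0.png"); b=shot("side","side0.png")
cv2.imwrite("pics/both0.png",cv2.resize(np.hstack([a["pixels"],b["pixels"]])[:,:,::-1],(800,300)))
print(ctrl.get_obs())
E
```

```text
pics
{'time_s': 0.1, 'q': array([-1.42130531e+00,  1.81471596e-01,  1.60787867e+00, -3.12282784e-05,
        1.35380945e+00, -2.06294847e-01]), 'dq': array([-0.00084843,  0.00107156, -0.00204785,  0.00140181, -0.00166945,
       -0.00061708]), 'joint_efforts': array([ 1.63482446e-04, -4.45874798e+01, -3.52239811e+01, -2.28423983e-04,
        4.21296587e-03, -3.39642341e-06]), 'eef_pos': array([ 0.20026959, -0.53876191,  0.40388549]), 'eef_rot': array([-7.83648608e-04,  9.84217837e-01,  1.76959419e-01,  7.01159811e-06]), 'wrist_force': array([ 0.19114315,  0.1964543 , -0.30155158]), 'torque': array([-0.01779928, -0.04201157,  0.01959016]), 'opening': 0.9969375372329689}
```

View pics/top0.png

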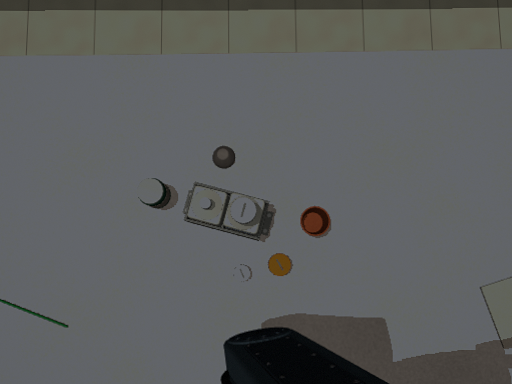

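View pics/side0.png

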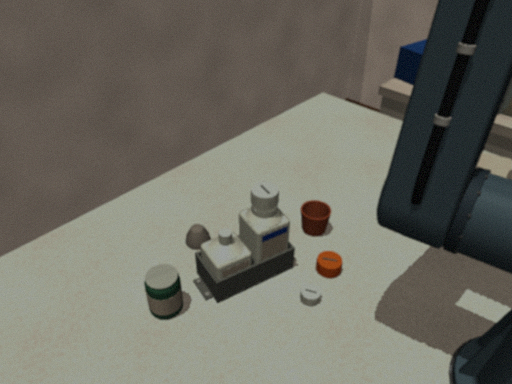

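The top view shows three cap-like things: the white cap with a grey bar on the tall bottle (243,210), an orange cap on the counter (280,264), and a small white cap on the counter (243,272). The larger white one on the bottle is the one described. I'll measure it now and check it in a close crop.

```bash
python3 - <<'E'
from h import *
for n in("top","side"):
    c=load(n); P=cloud(c)
    m=(P[...,2]>0.185)&(P[...,2]<0.215)&(abs(P[...,0]-0.55)<0.4)
    # restrict to region
    v,u=np.nonzero(m); 
    box=(200,290,180,240) if n=="top" else (240,290,175,215)
    k=(u>box[0])&(u<box[1])&(v>box[2])&(v<box[3]); Q=P[v[k],u[k]]
    t=Q[Q[:,2]>np.median(Q[:,2])-0.004]
    print(n,len(Q),np.median(Q,0),t.mean(0),t.min(0),t.max(0))
    cir=cv2.minEnclosingCircle(t[:,:2].astype(np.float32)); print(cir)
    # bottle body shoulder/caddy
    for lo,hi in((0.12,0.145),(0.05,0.072)):
        mm=(P[...,2]>lo)&(P[...,2]<hi)&(abs(P[...,0]-cir[0][0])<.15)&(abs(P[...,1]-cir[0][1])<.17)
        R=P[mm]; print(lo,len(R),R.min(0),R.max(0))
        if len(R)>10: print(cv2.minAreaRect(R[:,:2].astype(np.float32)))
c=load("top"); crop(c,175,170,305,290,5,"crop1.png")
P=cloud(c)
for u,v in((280,264),(243,272),(154,193),(223,157),(315,221),(206,204)): print(u,v,P[v,u])
E
```

```text
top 539 [0.5164474  0.07288434 0.2005519 ] [0.51703652 0.07352296 0.20068156] [0.49133003 0.04774945 0.19662178] [0.54373192 0.09986258 0.20613764]
((0.5170530676841736, 0.07332658022642136), 0.027241716161370277)
0.12 781 [0.47117855 0.02744611 0.12039828] [0.563932   0.1727833  0.14499964]
((0.5257872343063354, 0.10366737842559814), (0.1422957330942154, 0.08129721879959106), 74.0612564086914)
0.05 644 [ 0.46003755 -0.09623617  0.05019011] [0.59826479 0.21783702 0.07168485]
((0.5158504247665405, 0.05523405969142914), (0.31519949436187744, 0.10506664216518402), 77.66963958740234)
side 534 [0.5110079  0.07943588 0.1990903 ] [0.51491255 0.07500902 0.1993659 ] [0.4890018  0.04692201 0.19514578] [0.54400274 0.09973146 0.20225514]
((0.5160905718803406, 0.07353347539901733), 0.028302621096372604)
0.12 935 [0.46845838 0.03875545 0.12003023] [0.5622958  0.17323303 0.14498248]
((0.5221546292304993, 0.09778193384408951), (0.14420810341835022, 0.0779009610414505), 50.15713882446289)
0.05 1293 [ 0.45787965 -0.09616372  0.05000965] [0.59894433 0.21810789 0.07198446]
((0.514929473400116, 0.055411554872989655), (0.3150655925273895, 0.10781386494636536), 77.528076171875)
280 264 [ 0.40027844 -0.01088856  0.02842848]
243 272 [0.38196989 0.07872903 0.02198436]
154 193 [0.56814298 0.28130502 0.09522031]
223 157 [0.66115489 0.12432143 0.04645633]
315 221 [ 0.50429687 -0.10072288  0.00889209]
206 204 [0.5370849  0.15685773 0.13198248]
```

View pics/crop1.png

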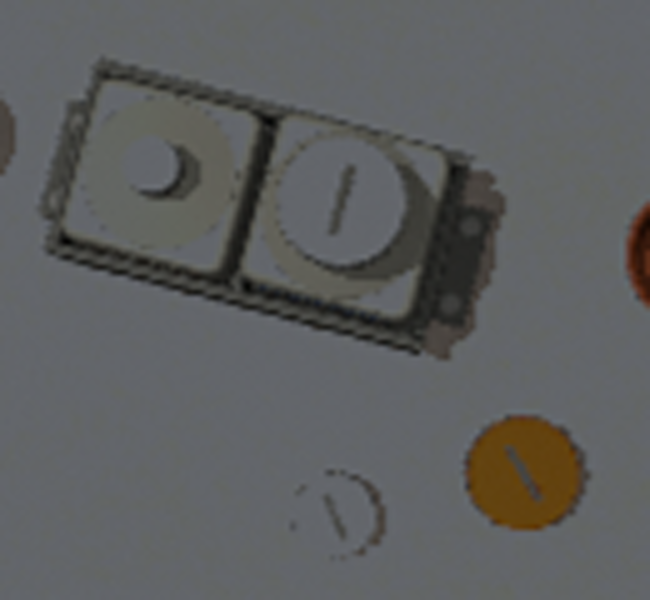

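The crop confirms the choice. The white cap's bar runs from (352,168) to (335,235) in the crop, so its x is about -14° in world. The cap centre is about (0.517, 0.073) and its top is at z 0.2005, which matches the expected 0.2005. The orange cap (525,470) and the small cap (340,515) stay where they are. The first move is to a point above the cap, keeping the current yaw.

drive_tool(
  commands=[
    [[0.5,-0.46,0,0,0,0,0],[0.51,-0.46,0,0,0,0,0],[0.51,-0.46,0,0,0,0,0],[0.51,-0.46,0,0,0,0,0],[0.51,-0.46,0,0,0,0,0],[0.51,-0.46,0,0,0,0,0],[0.51,-0.46,0,0,0,0,0],[0.51,-0.46,0,0,0,0,0],[0.51,-0.46,0,0,0,0,0],[0.51,-0.46,0,0,0,0,0]],
  ],
)

```text
time_s: 1.1
eef_pos: [0.359, -0.2333, 0.4044]
eef_rot: [-0.0, 0.984, 0.177, -0.0]
wrist_force: [0.4, -0.8, 0.7]
opening: 1.0
```

drive_tool(
  commands=[
    [[0.51,-0.46,0,0,0,0,0],[0.51,-0.46,0,0,0,0,0],[0.51,-0.46,0,0,0,0,0],[0.51,-0.46,0,0,0,0,0],[0.51,-0.46,0,0,0,0,0],[0.51,-0.46,0,0,0,0,0],[0.51,-0.46,0,0,0,0,0],[0.51,-0.46,0,0,0,0,0],[0.51,-0.46,0,0,0,0,0],[0,0,0,0,0,0,0]],
  ],
)

```text
time_s: 2.1
eef_pos: [0.5025, 0.0421, 0.4043]
eef_rot: [-0.001, 0.984, 0.179, 0.0]
wrist_force: [0.1, -1.6, -0.8]
opening: 1.002
```

```bash
cat > meas.py <<'E'
from h import *
import sys
o,T=tool(); c=shot("wrist",sys.argv[1]); P=cloud(c)
print(o["time_s"],o["eef_pos"].round(4),T[:3,:3].round(3).tolist(),o["wrist_force"].round(2),o["opening"])
m=(P[...,2]>0.19)&(P[...,2]<0.212)&(np.hypot(P[...,0]-.517,P[...,1]-.073)<.05)
Q=P[m]
if len(Q)>20:
    t=Q[abs(Q[:,2]-np.percentile(Q[:,2],70))<.003]
    ct,r=cv2.minEnclosingCircle(t[:,:2].astype(np.float32)); print("cap",len(Q),np.median(Q[:,2]),ct,r,t.mean(0))
    d=np.array([*ct,o["eef_pos"][2]])-o["eef_pos"]; print("tool-axes shift units",(T[:3,:3].T@d/0.05).round(3))
E
python3 meas.py w1.png
```

```text
2.1 [0.5025 0.0421 0.4043] [[0.936, 0.352, -0.0], [0.352, -0.936, 0.001], [0.0, -0.001, -1.0]] [ 0.08 -1.58 -0.77] 1.0015842094086467
cap 7282 0.20107596990077745 (0.5167977809906006, 0.0727894976735115) 0.027171190828084946 [0.51807265 0.07289542 0.20110659]
tool-axes shift units [ 0.483 -0.474  0.001]
```

View pics/w1.png

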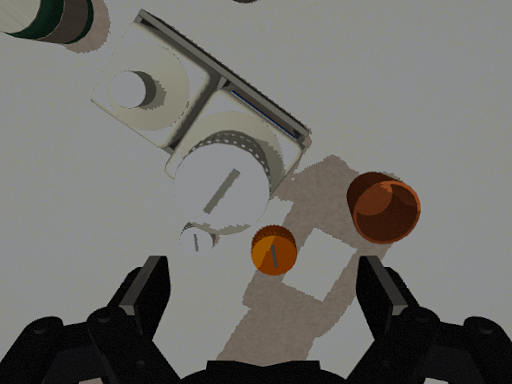

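The wrist picture shows the white cap at about (222,188) with its bar, the orange cap at (274,250) and the small cap at (197,238). All three cameras put the cap centre within 1 mm of (0.517, 0.073). Next I'll centre over it, descend and close.

drive_tool(
  commands=[
    [[0.24,-0.24,0,0,0,0,0],[0.245,-0.235,0,0,0,0,0],[0,0,0.27,0,0,0,0],[0,0,0.27,0,0,0,0],[0,0,0.27,0,0,0,0],[0,0,0.27,0,0,0,0],[0,0,0.27,0,0,0,0],[0,0,0,0,0,0,0],[0,0,0,0,0,0,0]],
  ],
)

```text
time_s: 3.05
eef_pos: [0.5162, 0.0698, 0.3368]
eef_rot: [-0.0, 0.984, 0.177, -0.0]
wrist_force: [-0.1, -0.2, 0.3]
opening: 0.998
```

```bash
python3 meas.py w2.png; python3 - <<'E'
from h import *
c=shot("side"); crop(c,200,140,340,260,5,"s2.png")
E
```

```text
3.05 [0.5162 0.0698 0.3368] [[0.937, 0.348, -0.001], [0.348, -0.937, 0.0], [-0.001, -0.0, -1.0]] [-0.08 -0.18  0.32] 0.9975921594071528
cap 17072 0.20105169181538202 (0.5218693614006042, 0.07504547387361526) 0.049667537212371826 [0.51900383 0.07342496 0.20113329]
tool-axes shift units [ 0.143 -0.059 -0.   ]
```

View pics/s2.png

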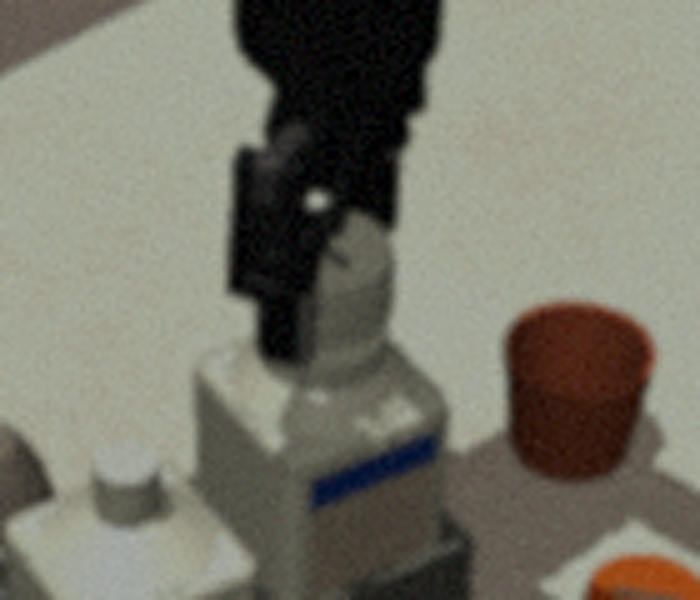

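The side view shows the left finger beside the cap, with its tip at crop (285,360) near the level of the rim. I'll correct the 3 mm y error and check the fingertip height.

```bash
python3 - <<'E'
from h import *
c=load("side"); P=cloud(c); g=c["pixels"].max(2)
for v in range(196,216,2):
    u=np.arange(250,264); k=g[v,u]<55
    print(v,k.sum(), P[v,u[k]].mean(0).round(4) if k.any() else "")
E
```

```text
196 13 [0.486  0.1307 0.232 ]
198 13 [0.4854 0.1313 0.2282]
200 11 [0.4863 0.1275 0.221 ]
202 11 [0.494  0.1188 0.2072]
204 11 [0.4937 0.1191 0.2028]
206 11 [0.4945 0.1182 0.1972]
208 11 [0.4945 0.118  0.1923]
210 10 [0.4947 0.1191 0.188 ]
212 6 [0.4922 0.1162 0.1829]
214 0
```

drive_tool(
  commands=[
    [[0.03,-0.06,0,0,0,0,0],[0,0,0,0,0,0,0]],
  ],
)

```text
time_s: 3.35
eef_pos: [0.5168, 0.0736, 0.3379]
eef_rot: [0.0, 0.984, 0.177, 0.001]
wrist_force: [0.6, 0.9, -0.4]
opening: 1.001
```

drive_tool(
  commands=[
    [[0,0,0.08,0,0,0,0],[0,0,0,0,0,0,255],[0,0,0,0,0,0,255],[0,0,0,0,0,0,255],[0,0,0,0,0,0,255],[0,0,0,0,0,0,255],[0,0,0,0,0,0,255],[0,0,0,0,0,0,255]],
  ],
)

```text
time_s: 4.15
eef_pos: [0.5166, 0.0732, 0.3334]
eef_rot: [0.0, 0.984, 0.177, 0.0]
wrist_force: [-2.0, -1.0, 2.8]
opening: 0.622
```

drive_tool(
  commands=[
    [[0,0,0.03,0,0,0,255],[0,0,0.03,0,0,0,255],[0,0,0.03,0,0,0,255],[0,0,0.03,0,0,0,255],[0,0,0,0,0,0,255]],
  ],
)

```text
time_s: 4.65
eef_pos: [0.5168, 0.0732, 0.3277]
eef_rot: [0.0, 0.984, 0.177, 0.0]
wrist_force: [-3.7, -1.0, 9.2]
opening: 0.624
```

The force tracks the spring: 9.2 N at 5.7 mm down. I'll press on to the collar.

drive_tool(
  commands=[
    [[0,0,0.02,0,0,0,255],[0,0,0.02,0,0,0,255],[0,0,0,0,0,0,255]],
  ],
)

```text
time_s: 4.95
eef_pos: [0.5169, 0.0732, 0.3262]
eef_rot: [0.0, 0.984, 0.177, 0.001]
wrist_force: [-3.7, -1.1, 10.5]
opening: 0.619
```

drive_tool(
  commands=[
    [[0,0,0.01,0,0,-0.4,255],[0,0,0,0,0,-0.4,255],[0,0,0,0,0,-0.4,255],[0,0,0,0,0,-0.4,255],[0,0,0,0,0,-0.4,255]],
  ],
)

```text
time_s: 5.45
eef_pos: [0.5172, 0.0732, 0.3261]
eef_rot: [0.001, 0.95, 0.313, 0.001]
wrist_force: [-3.4, -2.0, 12.2]
opening: 0.627
```

```bash
python3 - <<'E'
from h import *
o,T=tool(); print(o["eef_pos"],o["wrist_force"],o["torque"],np.degrees(np.arctan2(T[1,0],T[0,0])),o["opening"])
E
```

```text
[0.5171719  0.07319301 0.32613299] [-3.41902065 -2.03888334 12.17900305] [-0.33752731  0.44578186 -0.08353925] 36.51846568482646 0.626508202857369
```

drive_tool(
  commands=[
    [[0,0,0,0,0,-0.4,255],[0,0,0,0,0,-0.4,255],[0,0,0,0,0,-0.4,255],[0,0,0,0,0,-0.4,255],[0,0,0,0,0,-0.4,255],[0,0,0,0,0,-0.4,255],[0,0,0,0,0,-0.4,255],[0,0,0,0,0,-0.4,255]],
  ],
)

```text
time_s: 6.25
eef_pos: [0.5173, 0.0733, 0.3261]
eef_rot: [0.001, 0.857, 0.516, 0.001]
wrist_force: [-2.8, -0.1, 10.8]
opening: 0.624
```

drive_tool(
  commands=[
    [[0,0,0,0,0,-0.4,255],[0,0,0,0,0,-0.4,255],[0,0,0,0,0,-0.4,255],[0,0,0,0,0,-0.4,255],[0,0,0,0,0,-0.4,255],[0,0,0,0,0,-0.2,255],[0,0,0,0,0,0,255]],
  ],
)

```text
time_s: 6.95
eef_pos: [0.5173, 0.0732, 0.3261]
eef_rot: [0.001, 0.768, 0.64, 0.001]
wrist_force: [-1.9, -0.2, 10.8]
opening: 0.626
```

```bash
python3 meas.py w3.png; python3 - <<'E'
from h import *
o,T=tool(); print(o["torque"],np.degrees(np.arctan2(T[1,0],T[0,0])))
c=load("wrist"); P=cloud(c); print("cap top z in view",np.nanmedian(P[...,2][(P[...,2]>.18)&(P[...,2]<.205)]))
E
```

```text
6.95 [0.5173 0.0732 0.3261] [[0.18, 0.984, 0.003], [0.984, -0.18, -0.0], [0.0, 0.003, -1.0]] [-1.86 -0.25 10.84] 0.6264342885943784
cap 19353 0.19404439008825222 (0.5187973976135254, 0.07942334562540054) 0.04365380108356476 [0.51805697 0.07599004 0.19381834]
tool-axes shift units [0.128 0.007 0.   ]
[-0.22785673  0.2422908  -0.01696351] 79.59794232799914
cap top z in view 0.1937014976834496
```

View pics/w3.png

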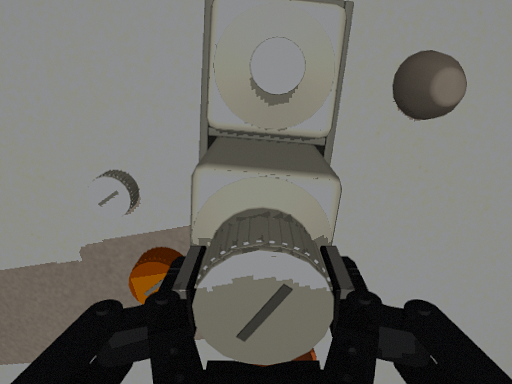

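The wrist view shows the cap gripped at about (262,305), its bar running from (240,335) to (290,290). I'll convert that to a world angle and compare it with the bottle's sides.

```bash
python3 - <<'E'
from h import *
c=load("wrist"); P=cloud(c); g=cv2.cvtColor(c["pixels"],cv2.COLOR_RGB2GRAY)
a,b=P[333,242],P[292,288]; print("bar",a,b,np.degrees(np.arctan2(*(b-a)[[1,0]]))%180)
c=load("top"); P=cloud(c); m=(P[...,2]>.12)&(P[...,2]<.145)&(np.hypot(P[...,0]-.517,P[...,1]-.073)<.058)
print("bottle",cv2.minAreaRect(P[m][:,:2].astype(np.float32)))
E
```

```text
bar [0.50800624 0.06586325 0.19450577] [0.52825993 0.08134505 0.19442184] 37.3940812838146
bottle ((0.5172033905982971, 0.0736108273267746), (0.0797792375087738, 0.08129721879959106), 74.06124114990234)
```

```bash
python3 - <<'E'
from h import *
def ang(c,r,box,thr):
    P=cloud(c); g=cv2.cvtColor(c["pixels"],cv2.COLOR_RGB2GRAY).astype(int); u0,v0,u1,v1=box
    s=g[v0:v1,u0:u1]; Q=P[v0:v1,u0:u1]; m=(s<thr)&(Q[...,2]>.185)&(np.hypot(Q[...,0]-.517,Q[...,1]-.073)<.021)
    q=Q[m][:,:2]; w,V=np.linalg.eigh(np.cov(q.T)); v=V[:,1]; print(m.sum(),np.percentile(s,[5,50]),np.sqrt(w),np.degrees(np.arctan2(v[1],v[0]))%180,q.mean(0))
c=load("wrist"); ang(c,0,(225,285,305,345),75); ang(c,0,(225,285,305,345),95)
im=cv2.imread("pics/w1.png")[:,:,::-1]
c["pixels"]=im
t=load("top"); ang(t,0,(235,200,252,222),75); ang(t,0,(235,200,252,222),85)
E
```

```text
742 [ 54. 107.] [0.00125589 0.00874552] 42.96376983739205 [0.51803706 0.07399946]
810 [ 54. 107.] [0.00135309 0.008764  ] 43.06765356580223 [0.51798344 0.07389553]
19 [ 69.3 102. ] [0.00080336 0.00874819] 163.64500841923402 [0.51754003 0.0727109 ]
31 [ 69.3 102. ] [0.00132288 0.00852037] 164.198072878456 [0.51738434 0.07304989]
```

The bar went from -16° to 43°, so the cap has turned 59° and lies inside the free window of 43 to 75. I'll lift slowly at first and watch the force.

drive_tool(
  commands=[
    [[0,0,-0.04,0,0,0,255],[0,0,-0.04,0,0,0,255],[0,0,-0.04,0,0,0,255],[0,0,-0.04,0,0,0,255],[0,0,-0.04,0,0,0,255],[0,0,-0.04,0,0,0,255],[0,0,0,0,0,0,255]],
  ],
)

```text
time_s: 7.7
eef_pos: [0.5165, 0.0732, 0.3364]
eef_rot: [-0.0, 0.768, 0.64, -0.0]
wrist_force: [1.1, -1.4, 0.1]
opening: 0.626
```

The force reads 0.1 N at 3 mm above the closed height, so the bottle isn't being lifted and the cap is free. I'll go on up.

drive_tool(
  commands=[
    [[0,0,-0.08,0,0,0,255],[0,0,-0.08,0,0,0,255],[0,0,-0.08,0,0,0,255],[0,0,-0.08,0,0,0,255],[0,0,-0.08,0,0,0,255],[0,0,-0.2,0,0,0,255],[0,0,-0.2,0,0,0,255],[0,0,-0.2,0,0,0,255],[0,0,-0.2,0,0,0,255],[0,0,-0.08,0,0,0,255]],
  ],
)

```text
time_s: 8.7
eef_pos: [0.5169, 0.0733, 0.4025]
eef_rot: [0.001, 0.768, 0.64, 0.001]
wrist_force: [0.1, -0.1, -1.0]
opening: 0.626
```

drive_tool(
  commands=[
    [[0,0,0,0,0,0,255],[0,0,0,0,0,0,255],[0,0,0,0,0,0,255]],
  ],
)

```text
time_s: 9.0
eef_pos: [0.5164, 0.0733, 0.4001]
eef_rot: [-0.0, 0.768, 0.64, -0.0]
wrist_force: [-0.3, 0.9, -0.4]
opening: 0.625
```

```bash
python3 - <<'E'
from h import *
c=shot("side"); crop(c,140,90,360,330,2.4,"s3.png"); P=cloud(c)
w=shot("wrist","w4.png"); W=cloud(w)
# cap top plane from the wrist depth
Q=W[285:350,210:320].reshape(-1,3); z=np.nanmedian(Q[:,2]); Q=Q[abs(Q[:,2]-z)<.004]
A=np.c_[Q[:,:2]-Q[:,:2].mean(0),np.ones(len(Q))]; s=np.linalg.lstsq(A,Q[:,2],rcond=None)[0]
print("cap top",len(Q),Q.mean(0),"tilt deg",np.degrees(np.hypot(s[0],s[1])))
m=(P[...,2]>.12)&(P[...,2]<.2)&(np.hypot(P[...,0]-.517,P[...,1]-.073)<.025); Q=P[m]; print("neck top z",np.percentile(Q[:,2],[50,90,97,99]))
R=P[(P[...,2]>.12)&(P[...,2]<.145)&(np.hypot(P[...,0]-.517,P[...,1]-.073)<.058)]; print(np.percentile(R,[2,98],axis=0))
R=load("side")
E
```

```text
cap top 7067 [0.51620389 0.07122781 0.26765646] tilt deg 0.8178672707721776
neck top z [0.17717753 0.19494099 0.19769522 0.19831232]
[[0.47111839 0.0459096  0.12089885]
 [0.55651819 0.11878772 0.1439996 ]]
```

View pics/s3.png

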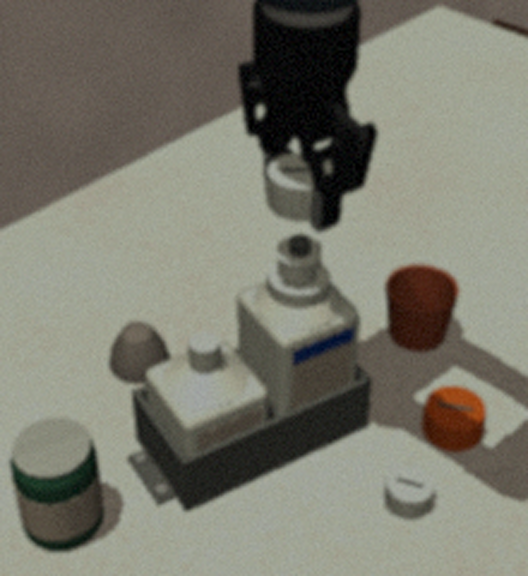

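The side view shows the cap level in the gripper at about (293,185), clear of the open neck at (299,255), and everything else in place. The rim is about 49 mm above the mouth. A last check before handing in compares the bottle and bystanders with the first side picture.

```bash
python3 - <<'E'
from h import *
a=cv2.imread("pics/side0.png"); b=load("side")["pixels"][:,:,::-1].copy()
for n,(u0,v0,u1,v1) in dict(bottle=(238,228,292,262),squat=(198,228,250,270),tin=(142,262,186,318),pot=(300,200,332,236),rock=(184,222,210,250),orange=(314,250,344,278),small=(298,286,322,306)).items():
    r=cv2.matchTemplate(b[v0-8:v1+8,u0-8:u1+8],a[v0:v1,u0:u1],cv2.TM_CCOEFF_NORMED); _,s,_,l=cv2.minMaxLoc(r); print(n,round(s,3),l[0]-8,l[1]-8)
P=cloud(load("side")); m=(np.hypot(P[...,0]-.517,P[...,1]-.073)<.025)&(P[...,2]>.185)&(P[...,2]<.205)
v,u=np.nonzero(m); Z=P[...,2]
for y in range(v.min(),v.max()+1): k=v==y; print(y,u[k].min(),u[k].max(),Z[v[k],u[k]].mean().round(4),int(b[v[k],u[k]].mean()))
o=ctrl.get_obs(); print(o["time_s"],o["eef_pos"],o["wrist_force"],o["opening"])
E
```

```text
bottle 0.961 0 0
squat 0.995 0 0
tin 0.996 0 0
pot 0.938 0 0
rock 0.994 0 0
orange 0.891 0 0
small 0.992 0 0
188 262 267 0.197 76
189 259 269 0.1945 64
190 257 271 0.1946 66
191 256 272 0.1932 65
192 256 272 0.1924 60
193 257 272 0.1923 55
194 257 271 0.1913 55
195 257 271 0.1892 61
196 257 271 0.1881 76
197 256 273 0.1878 97
198 256 273 0.1876 103
199 257 272 0.1877 100
200 258 271 0.187 93
201 260 270 0.1861 85
9.1 [0.51644724 0.07327201 0.40013354] [ 0.33573501 -0.45648742 -0.5360147 ] 0.6257494227786369
```

```bash
python3 -c "
from bench import ctrl
print(ctrl.hand_in())"
```

```text
the job is handed in; nothing more can be done
None
```

The bottle is open and the job is handed in: the arm is holding the cap level, with its rim about 49 mm above the mouth. I pressed the cap about 7 mm down, turned it 59° anticlockwise while pressed and lifted it straight up, finishing at 9.1 s.

**Cap:** The final checks put its top at z 0.268, with a tilt of about 0.8°. The wrist carries only about 0.5 N, roughly the cap's own weight, and the gripper opening is steady.

**Surroundings:** Against the first side picture, the bottle, all the bystanders and both look-alike caps show no pixel shift. The matches for the orange cap (0.89) and the pot (0.94) were slightly weaker than the rest.

**One disagreement:** Depth readings on the bare neck reach about 0.197, while its rim reads 0.188 and the mouth should be at 0.1885. I took the excess to be the dark part in the middle of the mouth, probably the spring, not a lifted bottle.

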